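# Put a book on display under the stand's sprung page clips

## Task

Take the tall book out of the wire sorter and put it on the grey display stand, head up, centred, front cover facing out to the customers: push the two sprung clips back with the foot of the book, slip it in behind them until it is fully home on the ledge and flat against the back plate, then let go so that both clips hold it. Go by feel: the ledge is thin, so stop pushing as soon as the book bottoms, well before 25 N on the ledge, and leave everything else as it is.

Things in the scene. Friction and masses are not known exactly. Their poses are not given: they have to be found in the camera images.
- book_centre (a point): the tall book: closed stiff hardback, dark red, the only tall one in the sorter; 20 mm thick, 130 wide, 195 tall, 0.36 kg (varies by a third); stands on its foot in one of the sorter's three slots. This point is its centre, 97.5 mm above the foot. Axes: x out of the front cover (the one with a thin brass frame line and ring), y along the width away from the spine, z from foot to head
- book_foot (a point): middle of the book's foot (underside), same axes; 10 mm from either cover
- book_spine (a point): middle of the book's spine, 65 mm from the centre along the book's -y
- stand: grey sheet-steel display stand, screwed to the table, foot 150 by 150 mm; origin under it, 20 mm behind and 32 mm below the ledge's origin. Its +x (level) points to the customers, away from the robot. Back plate 150 mm wide, rigid, leaning back 17 degrees. A seated book's head stands 60 to 84 mm above the plate, with free space behind
- ledge: fixed guide of the stand's ledge. Origin: middle of the line on the back plate's front face where the top of the shelf lies when set lowest. Axes lean 17 degrees with the plate: x square out of the plate to the customers, y along the shelf, z up along the plate. A seated book has its axes along these and its foot's middle at x 10, y 0 and z = the height the shelf is set to (see plate_top)
- plate_top (a point): middle of the top edge of the back plate, at z 135 mm in the ledge frame. The shelf that carries the book (thin steel, 150 mm wide, 36 deep, 5 mm lip, notched for the clips) is set by two screws anywhere from z 0 to 24 mm, differently each time; this height is not measured and has to be felt. It does not give under the book
- clip_l (a joint): angle (rad) of the sprung clip at y +38 mm on the ledge: 0 closed, growing as its top swings out to the customers, about 0.3 with the book behind it. Polished steel strip 14 mm wide, 3 thick, hinged in front of the shelf (ledge frame x 41, z 1 mm); its bend touches the back plate at z 58 mm; above that it flares out. Sprung 0.45 N m/rad: about 1.5 N at the bend closed, 3.7 N on the book
- clip_r (a joint): the same for the equal clip at y -38 mm on the ledge. Wedging both open with the book's foot coming down on the flares takes up to 20 N along the plate. Once behind them the book slides down under a steady 4 to 13 N of rubbing (it varies with friction) and stays hanging if let go; at the ledge the push rises sharply above that
- clip_l_tip (a point): upper end of that clip's flare: closed, at x 30, z 102 mm in the ledge frame. A 20 mm book enters between the flares and the plate only if it lies within about 6 mm of the plate
- clip_r_tip (a point): upper end of the other clip's flare
- sorter: low black wire sorter, fixed, 125 mm (x) by 110 mm (y), origin under its middle; three slots 34 mm apart along its x, parted by wire hoops 87 mm high; books stand on its tray 8 mm above the table, covers facing along its x
- short_a: bystander: brown book 118 mm tall in another slot of the sorter; origin under its foot
- short_b: bystander: dark green book 112 mm tall in another slot of the sorter; origin under its foot
- tea_glass: bystander: small tea glass on a saucer, 88 mm across, 80 mm high, between sorter and stand; origin under the saucer
- card_reader: bystander: black card reader lying flat, 105 by 66 by 21 mm; origin under its middle
- desk_bell: bystander: desk bell, 80 mm across, 53 mm high, beyond the stand; origin under its middle
- book_pile: bystander: pile of three books lying flat, about 140 by 200 by 66 mm; origin under its middle
- pen_pot: bystander: metal pen pot 76 mm across, 95 mm high, pens to 155 mm; origin under its middle
Things that resemble listed ones, but are neither listed nor needed, are in the scene too. Leave any turquoise look-alike of the part that bears book_centre alone.

How it is judged:
By the outcome, as a careful person would: the job done as asked, in the order asked, and still so for the second after the job is handed in, with the robot touching nothing.
It also fails if it takes over 61 s, if anything falls off the work surface, if the arm or the gripper's body presses on something with over 40 N, if the wrist force passes 120 N, or if a joint passes its speed limit or range.

## Robot

A 7-joint arm with a two-finger parallel gripper is mounted at the origin on the work surface. World frame = base frame: x ahead of the robot, y to its left, z up, the work surface at z = 0. Lengths are in m, angles in rad, forces in N, time in s.
With the tool pointing down it reaches from about 0.425 to 0.925 m from the base axis. Payload 6.8 kg.
Tool frame: the origin (TCP) lies at the very end of the fingers, on their centre line; the grasp point (between the pads) lies bot.grip_point_offset behind it (bot.grip_point_offset is the distance from the TCP to the grasp point, in m); z points along the fingers, y is the line along which they close (so a half turn about z gives the same grasp; the last joint's range is limited). The gripper opens to 85 mm and grips with 20 to 120 N. Pads are 22 mm wide; open, the fingers measure 114 mm over their backs; the gripper's body (76 mm by 85 mm) begins 54 mm behind the grasp point. The pads swing forward as they close: fully open they stand 13 mm farther back than shut.
Start: joints at [-1.373, 0.477, 0.022, 1.555, -0.011, 1.109, -0.083], TCP at [0.203, 0.644, 0.231] pointing down, gripper open.
Joint ranges: [-2.96, 2.96], [-0.34, 2.1], [-1.41, 1.46], [0.24, 2.44], [-1.37, 4.51], [0.17, 1.92], [-2.96, 2.96]. Speed limits (rad/s): [2.39, 2.39, 3.14, 3.14, 3.14, 3.14, 3.14].

## Interface

Orientations are given as a unit quaternion [w, x, y, z].
In Python, from station import bot, imaging gives the robot as it stands. The module is installed in compiled form; this text tells all that it offers.
- The arm moves only by the tool carry_out, never from a script. Its argument "targets" is one flat list of numbers, 5 for each row, row after row: the closure in counts, from 0 (fully open) to 255 (shut), then the shift along the world's x, y, z in mm, then the turn about the world's z in degrees. A call has 1 to 20 rows; each row shifts and turns the commanded pose from where the row before left it; what a row does not reach is not made up. A row lasts 1/10 s, in which the tool goes at most 50 mm and 8.59 degrees, less where a joint would pass 70% of its speed; a pose out of reach is approached as far as the arm can. A call is refused whole if a number of a shift passes 50 or a number of a turn 8.59, either way. A call with a gripper value outside its range is refused whole. The fingers move at their own pace and stop on an object; "newtons" is the grip in N (left out, the last holds). Time passes only in rows, so rows that do not move let the fingers close. It gives the time, the measured TCP pose, the force, the opening and the grip force at its end, in the units of the state.
- bot.get_obs(): the state, without advancing time (a new reading comes with each control period).
- imaging.read_camera(name): name is "side" or "top"; returns a dict with "frame" (384x512x3 uint8, red, green, blue), "fov_y" (degrees; the focal length in pixels is half the picture's height over the tangent of half this angle, whatever the lens; pixels are square), "cx", "cy" (the principal point, pixels), "pose" (4x4, takes a point from camera to world coordinates). Camera axes: x right, y up, looking along -z (the intrinsics and any distortion apply to the point x, -y, -z); pixel columns grow to the right and rows downward; lengths in m; the calibration is good to about 2 mm. A picture is of the moment at which its call begins. There is no depth.
- bot.hand_in(): hands the job in; it is judged then, once.
The state is a dict: "t": time; "q": joint angles; "joint_vel": joint speeds; "joint_torque": joint torques, N m; "eef_pos": TCP position; "tool_rot": TCP orientation; "contact_force": force on the tool from outside, world axes, zero at the start; "torque": the same for the moment, N m; "gripper_width": opening from 0.0 (shut) to 1.0 (fully open); "grasp_force": force on a finger pad.
Only numpy, scipy, OpenCV 4.12 (cv2) and the standard library are available. Lean on these libraries where they do the work, as an engineer would, in place of code of your own. Each camera call takes 0.05 s, during which the arm holds its last target. There are 200 camera calls.

## Working session

There is one attempt and no reset: what is moved stays moved. The work goes in short steps, Python scripts to look and compute and a tool call to move; the robot and the scene stay as the last step left them, time stands still between calls to the robot, and variables do not carry over. Pictures are saved under pics/ and viewed, at most 10 in all, crops included, and the job is handed in when it is done.

Besides the shell and the picture viewer there is one more tool, called after "Call:" as name(argument=value, ...) on one line, values as JSON. carry_out: Moves the arm, as the interface text tells. Its arguments: {"type":"object","properties":{"targets":{"type":"array","items":{"type":"number"}},"newtons":{"type":"number"}},"required":["targets"]}

```bash
mkdir -p pics; python3 - <<'E'
from station import bot, imaging
import cv2,numpy as np
o=bot.get_obs(); print({k:np.round(v,3) for k,v in o.items()}, bot.grip_point_offset)
for n in("side","top"):
    r=imaging.read_camera(n); print(n,r['fov_y'],r['cx'],r['cy'],[k for k in r]); print(np.round(r['pose'],4))
    cv2.imwrite(f'pics/{n}0.png',cv2.resize(r['frame'][:,:,::-1],(768,576),interpolation=cv2.INTER_CUBIC))
E
```

```text
{'t': np.float64(0.0), 'q': array([-1.373,  0.478,  0.022,  1.556, -0.012,  1.109, -0.083]), 'joint_vel': array([-0.001,  0.003,  0.   ,  0.   ,  0.001, -0.001,  0.001]), 'joint_torque': array([ 0.0000e+00, -5.9646e+01,  1.6080e+00, -2.8119e+01,  1.2000e-02,
        1.0000e-02,  0.0000e+00]), 'eef_pos': array([0.203, 0.643, 0.23 ]), 'tool_rot': array([-0.   ,  0.152,  0.988, -0.001]), 'contact_force': array([-0.707,  0.409,  0.096]), 'torque': array([ 0.016, -0.071, -0.006]), 'grasp_force': np.float64(0.0), 'gripper_width': np.float64(0.995)} 0.0187
side 44.42954868000773 255.62449908988316 197.27709647115887 ['frame', 'fov_y', 'cx', 'cy', 'pose']
[[ 0.9768  0.1334 -0.1672  0.4005]
 [-0.2139  0.5908 -0.7779 -0.873 ]
 [-0.005   0.7957  0.6057  0.7741]
 [ 0.      0.      0.      1.    ]]
top 45.0246921241713 252.8665958529489 190.5912442492079 ['frame', 'fov_y', 'cx', 'cy', 'pose']
[[-0.0289  0.9993 -0.0244  0.5491]
 [-0.9995 -0.0286  0.0131 -0.0249]
 [ 0.0124  0.0247  0.9996  1.2226]
 [ 0.      0.      0.      1.    ]]
```

View pics/side0.png

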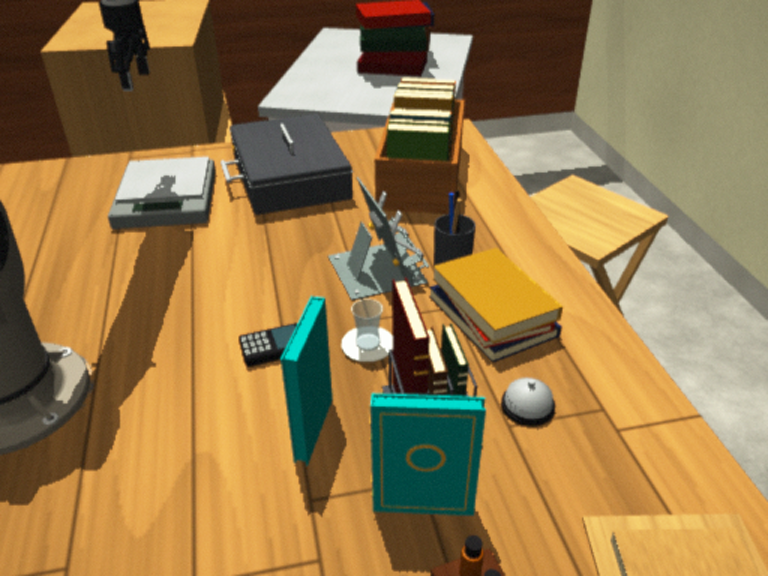

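View pics/top0.png

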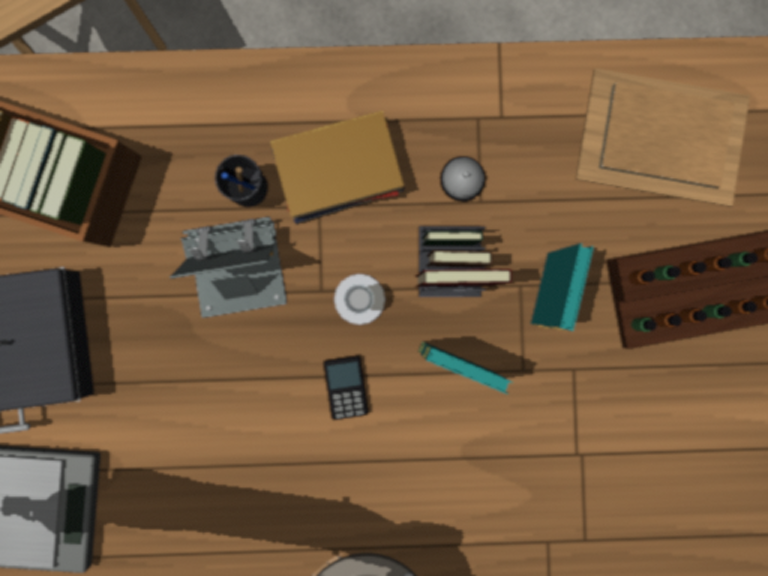

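The side view shows the dark red tall book at about (410,345), the stand at (385,250) and the clips behind the plate. The top view shows the book's head at (467,277) in the slot nearest the robot, and the stand at (232,265). Next I need close-ups for the book's facing and the stand.

```bash
cat > h.py <<'E'
import numpy as np
from station import bot, imaging
def cam(n):
    r=imaging.read_camera(n); r['f']=192/np.tan(np.radians(r['fov_y']/2)); r['pose']=np.array(r['pose']); return r
def ray(r,u,v):
    d=r['pose'][:3,:3]@np.array([(u-r['cx'])/r['f'],-(v-r['cy'])/r['f'],-1]); return r['pose'][:3,3],d
def onz(r,u,v,z):
    o,d=ray(r,u,v); return o+d*(z-o[2])/d[2]
def tri(r1,p1,r2,p2):
    o1,d1=ray(r1,*p1); o2,d2=ray(r2,*p2)
    s=np.linalg.lstsq(np.c_[d1,-d2],o2-o1,rcond=None)[0]
    a,b=o1+s[0]*d1,o2+s[1]*d2; return (a+b)/2,np.linalg.norm(a-b)
def proj(r,P):
    c=r['pose'][:3,:3].T@(np.array(P)-r['pose'][:3,3]); return r['cx']+r['f']*c[0]/-c[2], r['cy']-r['f']*c[1]/-c[2]
E
python3 - <<'E'
from h import *
import cv2
s,t=cam('side'),cam('top')
def crop(r,x,y,w,h,k): return cv2.resize(r['frame'][y:y+h,x:x+w,::-1],(w*k,h*k),interpolation=cv2.INTER_CUBIC)
a=np.hstack([crop(s,210,115,80,100,5),crop(s,250,180,80,100,5)])
cv2.imwrite('pics/s1.png',a)
b=np.hstack([crop(t,110,140,80,75,5),crop(t,270,145,80,75,5)])
cv2.imwrite('pics/t1.png',b)
E
```

```text
(no output)
```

View pics/s1.png

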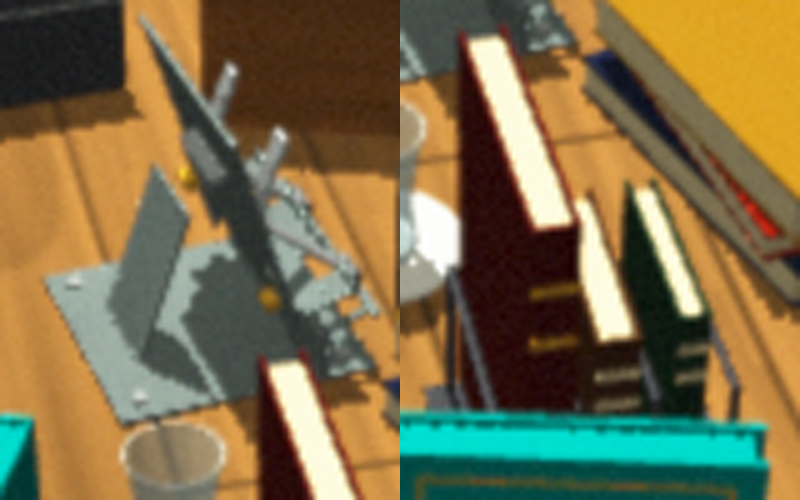

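View pics/t1.png

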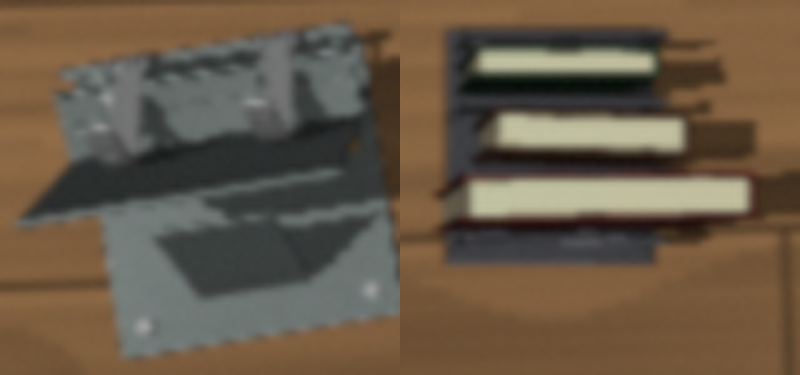

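The head of the tall book shows in the top crop at about (609,201). The banded spine faces -y and the plain back cover faces the robot, so the front cover already faces +x. The plate's top edge runs from (18,224) to (345,172) in the top crop and from (138,12) to (240,150) in the side crop.

```bash
python3 - <<'E'
from h import *
import cv2
s,t=cam('side'),cam('top')
S=lambda x,y:(210+x/5-.4,115+y/5-.4)
S2=lambda x,y:(250+(x-400)/5-.4,180+y/5-.4)
T=lambda x,y:(110+x/5-.4,140+y/5-.4)
T2=lambda x,y:(270+(x-400)/5-.4,145+y/5-.4)
f=np.round
a,ea=tri(t,T(18,223),s,S(138,12)); b,eb=tri(t,T(345,172),s,S(240,150))
print('plate top far',f(a,4),ea,'near',f(b,4),eb,'mid',(a+b)/2,'yaw',np.degrees(np.arctan2(-(a-b)[0],(a-b)[1])), np.linalg.norm(a-b))
P=[onz(t,*T(18,223),.161),onz(t,*T(345,172),.161)]; print('top at z161',f(P,4))
F=[onz(t,*T(x,y),.004) for x,y in((122,357),(400,312),(350,22))]; print('foot',f(F,4)); d=F[0]-F[1];print('yaw',np.degrees(np.arctan2(-d[0],d[1])))
print('stand ctr',(F[0]+F[2])/2)
# book head
im=t['frame'].astype(int); m=((im[...,0]>150)&(im[...,2]>120)).astype(np.uint8); m[:,:283]=0;m[:,345:]=0;m[:176]=0;m[195:]=0
c=max(cv2.findContours(m,0,1)[0],key=cv2.contourArea); r=cv2.minAreaRect(c);print(r)
bx=np.array([onz(t,*p,.203) for p in cv2.boxPoints(r)]);print(f(bx,4),f(bx.mean(0),4))
h=[tri(t,T2(750,p),s,S2(*q)) for p,q in((228,(525,228)),(175,(578,225)))];print(h)
h=[tri(t,T2(468,p),s,S2(*q)) for p,q in((222,(460,35)),(178,(505,33)))];print(h)
E
```

```text
plate top far [0.598  0.2789 0.1643] 0.000991283252879676 near [0.6199 0.1299 0.1599] 0.004195787541380536 mid [0.60899328 0.20439031 0.16206258] yaw 8.358895470714485 0.1507066468473501
top at z161 [[0.5987 0.2798 0.161 ]
 [0.6178 0.1301 0.161 ]]
foot [[0.5342 0.272  0.004 ]
 [0.5536 0.126  0.004 ]
 [0.707  0.1484 0.004 ]]
yaw 7.555012599037405
stand ctr [0.62058738 0.21023253 0.004     ]
((311.0, 184.0), (6.0, 54.0), 90.0)
[[ 0.5931 -0.1075  0.203 ]
 [ 0.5897 -0.2268  0.203 ]
 [ 0.5765 -0.2263  0.203 ]
 [ 0.5799 -0.1071  0.203 ]] [ 0.5848 -0.1669  0.203 ]
[(array([ 0.57184481, -0.23028578,  0.2026028 ]), np.float64(0.0051515441723491194)), (array([ 0.59376177, -0.23110542,  0.20072691]), np.float64(0.0019317790626835472))]
[(array([ 0.57689922, -0.1055168 ,  0.20226521]), np.float64(0.0027607887219354517)), (array([ 0.5961596 , -0.10620158,  0.20069068]), np.float64(0.002304600416556893))]
```

Call:
carry_out(targets=[0,19,-40,2,-3.7,0,19,-40,2,-3.7,0,19,-40,2,-3.7,0,19,-40,2,-3.7,0,19,-40,2,-3.7,0,19,-40,2,-3.7,0,19,-40,2,-3.7,0,19,-40,2,-3.7,0,19,-40,2,-3.7,0,19,-40,2,-3.7,0,19,-40,2,-3.7,0,19,-40,2,-3.7,0,19,-40,2,-3.7,0,19,-40,2,-3.7,0,19,-40,2,-3.7,0,19,-40,2,-3.7,0,19,-40,2,-3.7,0,19,-40,2,-3.7,0,19,-40,2,-3.7,0,19,-40,2,-3.7], newtons=40)

```text
t: 2.3
eef_pos: [0.5839, -0.1577, 0.2715]
tool_rot: [0.0, 0.717, 0.697, 0.0]
contact_force: [0.4, 0.1, -0.4]
gripper_width: 1.001
grasp_force: 0.0
```

Call:
carry_out(targets=[0,0.5,-10,-20,0,0,0,0,-40,0,0,0,0,-30,0,0,0,0,-20,0,0,0,0,-2,0,0,0,0,0,0])

```text
t: 2.9
eef_pos: [0.5838, -0.1663, 0.1595]
tool_rot: [-0.0, 0.716, 0.698, -0.0]
contact_force: [-0.3, 0.0, -0.2]
gripper_width: 1.002
grasp_force: 0.0
```

```bash
python3 - <<'E'
from h import *
import cv2
s,t=cam('side'),cam('top')
def crop(r,x,y,w,h,k): return cv2.resize(r['frame'][y:y+h,x:x+w,::-1],(w*k,h*k),interpolation=cv2.INTER_CUBIC)
cv2.imwrite('pics/g1.png',np.hstack([crop(s,240,160,100,120,4),crop(t,270,130,100,120,4)]))
E
```

```text
(no output)
```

View pics/g1.png

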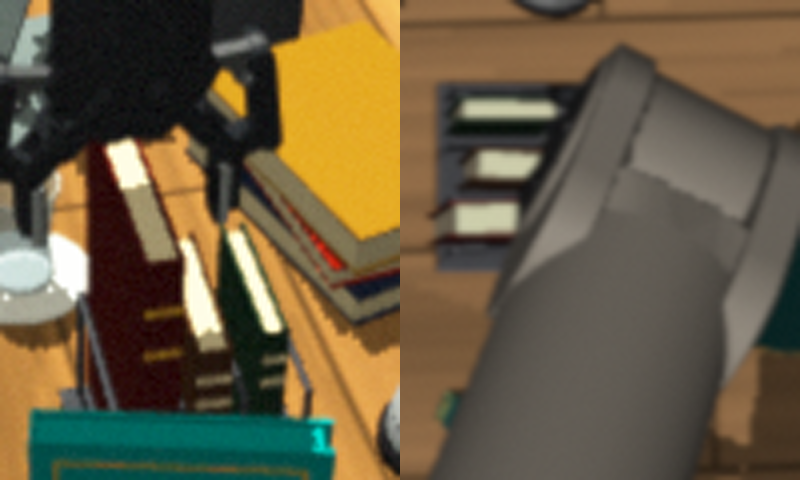

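The fingers straddle the book: they sit at x≈35 and 225 in the side crop, with the head between them at about 130. I'll close the grip.

Call:
carry_out(targets=[255,0,0,0,0,255,0,0,0,0,255,0,0,0,0,255,0,0,0,0,255,0,0,0,0,255,0,0,0,0,255,0,0,0,0,255,0,0,0,0,255,0,0,0,0,255,0,0,0,0], newtons=50)

```text
t: 4.0
eef_pos: [0.5842, -0.1663, 0.1596]
tool_rot: [0.0, 0.716, 0.698, 0.0]
contact_force: [1.4, 0.3, 3.9]
gripper_width: 0.23
grasp_force: 50.4
```

Call:
carry_out(targets=[255,0,0,10,0,255,0,0,15,0,255,0,0,20,0,255,0,0,25,0,255,0,0,25,0,255,0,0,25,0,255,0,0,25,0,255,0,0,25,0,255,0,0,15,0,255,0,0,10,0])

```text
t: 5.0
eef_pos: [0.5834, -0.1666, 0.3557]
tool_rot: [0.0, 0.717, 0.698, 0.0]
contact_force: [0.3, -0.0, -4.8]
gripper_width: 0.232
grasp_force: 49.4
```

```bash
python3 - <<'E'
from h import *
import cv2
s,t=cam('side'),cam('top')
def crop(r,x,y,w,h,k): return cv2.resize(r['frame'][y:y+h,x:x+w,::-1],(w*k,h*k),interpolation=cv2.INTER_CUBIC)
cv2.imwrite('pics/g2.png',np.hstack([crop(s,200,110,130,150,4)[:, :], crop(t,110,130,65,150,4)]))
E
```

```text
(no output)
```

View pics/g2.png

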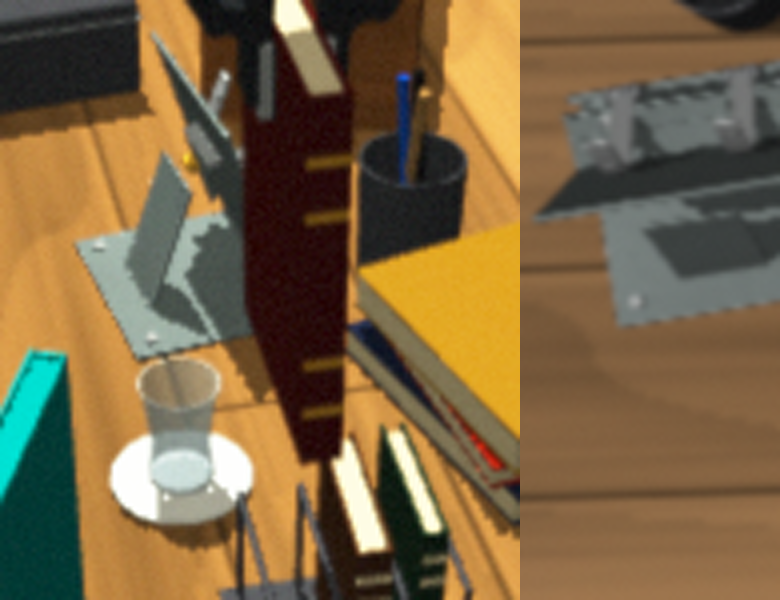

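The book hangs vertically with its foot's near corners at about (303,463) and (342,460) in the side crop. I'll compute its offset from the TCP and cross-check the stand with the clips.

```bash
python3 - <<'E'
from h import *
s,t=cam('side'),cam('top')
f=lambda a:np.round(a,4)
for p in((303,463),(342,460)): print('foot corner',f(onz(s,200+p[0]/4-.4,110+p[1]/4-.4,.2035)))
T=lambda x,y:(110+x/5-.4,140+y/5-.4)
L=np.array([.6476,.2105,.032]); yaw=np.radians(8); c,si=np.cos(np.radians(17)),np.sin(np.radians(17))
def led(x,y,z):
    h=x*c-z*si; return L+np.array([h*np.cos(yaw)-y*np.sin(yaw),h*np.sin(yaw)+y*np.cos(yaw),x*si+z*c])
for n,p in dict(platefar=(0,.075,.135),platenear=(0,-.075,.135),tipL=(.03,.038,.102),tipR=(.03,-.038,.102),bendL=(.003,.038,.058),bendR=(.003,-.038,.058),hingeL=(.041,.038,.001),hingeR=(.041,-.038,.001)).items():
    P=led(*p); u,v=proj(t,P); a,b=proj(s,P); print(n,f(P),'t1 crop',np.round(((u-110+.4)*5,(v-140+.4)*5)),'s1 crop',np.round(((a-210+.4)*5,(b-115+.4)*5)))
E
```

```text
foot corner [ 0.5754 -0.2324  0.2035]
foot corner [ 0.5936 -0.2343  0.2035]
platefar [0.5981 0.2793 0.1611] t1 crop [ 19. 224.] s1 crop [139.  17.]
platenear [0.619  0.1307 0.1611] t1 crop [344. 170.] s1 crop [234. 147.]
tipL [0.6412 0.248  0.1383] t1 crop [ 98. 132.] s1 crop [227.  72.]
tipR [0.6518 0.1727 0.1383] t1 crop [259. 105.] s1 crop [277. 138.]
bendL [0.6284 0.2462 0.0883] t1 crop [129. 166.] s1 crop [206. 154.]
bendR [0.6389 0.1709 0.0883] t1 crop [282. 140.] s1 crop [254. 222.]
hingeL [0.6808 0.2535 0.0449] t1 crop [132.  69.] s1 crop [293. 202.]
hingeR [0.6914 0.1783 0.0449] t1 crop [280.  44.] s1 crop [343. 270.]
```

Call:
carry_out(targets=[255,2,13,0,0.4,255,3.5,27,0,0.7,255,3.5,27,0,0.7,255,3.5,27,0,0.7,255,3.5,27,0,0.7,255,3.5,27,0,0.7,255,3.5,27,0,0.7,255,3.5,27,0,0.7,255,3.5,27,0,0.7,255,3.5,27,0,0.7,255,3.5,27,0,0.7,255,3.5,27,0,0.7,255,3.5,27,0,0.7,255,3,27,-5,0.7,255,3,13,-10,0.3,255,0,0,-10,0,255,0,0,0,0,255,0,0,0,0])

```text
t: 7.0
eef_pos: [0.6338, 0.2083, 0.3289]
tool_rot: [0.0, 0.655, 0.755, -0.001]
contact_force: [0.0, 0.9, -4.8]
gripper_width: 0.232
grasp_force: 49.4
```

```bash
python3 - <<'E'
from h import *
import cv2
s,t=cam('side'),cam('top')
def crop(r,x,y,w,h,k): return cv2.resize(r['frame'][y:y+h,x:x+w,::-1],(w*k,h*k),interpolation=cv2.INTER_CUBIC)
cv2.imwrite('pics/p1.png',crop(s,200,60,110,120,5))
o=bot.get_obs(); print(o['contact_force'],o['eef_pos'],o['tool_rot'])
E
```

```text
[ 0.81532852  0.06220105 -4.54279638] [0.63419427 0.20878351 0.32996527] [4.33897128e-04 6.55247507e-01 7.55414104e-01 2.20736135e-04]
```

View pics/p1.png

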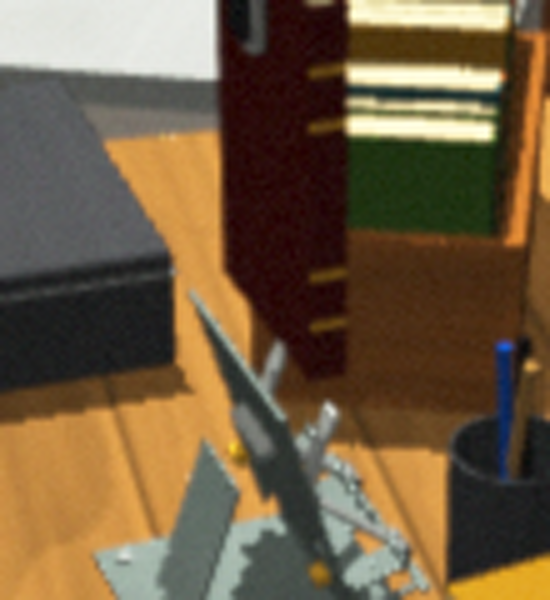

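The book hangs just above the stand, with its foot's spine corners at about (310,380) and (346,373). The plate's top edge runs from (190,292) to (287,425), and the clip tips are at (278,345) and (330,408). I'll check the alignment numerically.

```bash
python3 - <<'E'
from h import *
s=cam('side'); f=lambda a:np.round(a,4)
C=lambda x,y:(200+x/5-.4,60+y/5-.4)
e=np.array([np.cos(np.radians(8.1)),np.sin(np.radians(8.1)),0]); g=np.array([-e[1],e[0],0])
L=np.array([.6476,.2105,.032])
def rep(n,P): print(n,f(P),'h %.1f y %.1f mm'%((P-L)@e*1e3,(P-L)@g*1e3))
rep('foot back',onz(s,*C(310,380),.178)); rep('foot front',onz(s,*C(346,373),.178))
rep('plate far',onz(s,*C(190,292),.1611)); rep('plate near',onz(s,*C(287,425),.1611))
rep('tipL',onz(s,*C(278,345),.1383)); rep('tipR',onz(s,*C(330,408),.1383))
rep('tcp',np.array([.6340,.2086,.3295]))
E
```

```text
foot back [0.6349 0.1408 0.178 ] h -22.4 y -67.3 mm
foot front [0.6543 0.1436 0.178 ] h -2.8 y -67.2 mm
plate far [0.5986 0.2789 0.1611] h -38.9 y 74.6 mm
plate near [0.6201 0.1279 0.1611] h -38.9 y -77.9 mm
tipL [0.6419 0.2498 0.1383] h -0.1 y 39.7 mm
tipR [0.6542 0.1771 0.1383] h 1.9 y -34.0 mm
tcp [0.634  0.2086 0.3295] h -13.7 y 0.0 mm
```

Call:
carry_out(targets=[255,-4,1.5,0,0,255,0,0,-10,0,255,0,0,-15,0,255,0,0,-12,0,255,0,0,-6,0,255,0,0,-3,0,255,0,0,0,0,255,0,0,0,0])

```text
t: 7.95
eef_pos: [0.6298, 0.2122, 0.2835]
tool_rot: [-0.0, 0.654, 0.756, -0.0]
contact_force: [-0.3, -0.2, -3.7]
gripper_width: 0.227
grasp_force: 49.5
```

Call:
carry_out(targets=[255,0,0,-3,0,255,0,0,-3,0,255,0,0,-2,0,255,0,0,0,0])

```text
t: 8.35
eef_pos: [0.6305, 0.2122, 0.2759]
tool_rot: [0.001, 0.654, 0.756, 0.001]
contact_force: [1.4, -0.8, -1.7]
gripper_width: 0.229
grasp_force: 49.7
```

Call:
carry_out(targets=[255,0,0,-2,0,255,0,0,-2,0,255,0,0,0,0])

```text
t: 8.65
eef_pos: [0.631, 0.2123, 0.2725]
tool_rot: [0.001, 0.654, 0.756, 0.002]
contact_force: [2.5, -0.3, 4.1]
gripper_width: 0.23
grasp_force: 50.4
```

Call:
carry_out(targets=[255,0.5,0,-2,0,255,0.5,0,-2,0,255,0,0,0,0])

```text
t: 8.95
eef_pos: [0.6321, 0.2123, 0.2689]
tool_rot: [0.001, 0.655, 0.756, 0.002]
contact_force: [1.7, -0.7, 6.3]
gripper_width: 0.223
grasp_force: 50.7
```

Call:
carry_out(targets=[255,0.6,0.1,-2,0,255,0.6,0.1,-2,0,255,0.6,0.1,-2,0,255,0.6,0.1,-2,0,255,0,0,0,0])

```text
t: 9.45
eef_pos: [0.6345, 0.2127, 0.2613]
tool_rot: [0.001, 0.655, 0.756, 0.002]
contact_force: [1.9, 0.2, 8.1]
gripper_width: 0.226
grasp_force: 51.0
```

Call:
carry_out(targets=[255,0.6,0.1,-2,0,255,0.6,0.1,-2,0,255,0.6,0.1,-2,0,255,0.6,0.1,-2,0,255,0,0,0,0])

```text
t: 9.95
eef_pos: [0.637, 0.2132, 0.2535]
tool_rot: [0.001, 0.655, 0.756, 0.002]
contact_force: [1.9, -0.4, 9.4]
gripper_width: 0.223
grasp_force: 51.3
```

Call:
carry_out(targets=[255,0.6,0.1,-2,0,255,0.6,0.1,-2,0,255,0,0,0,0])

```text
t: 10.25
eef_pos: [0.6382, 0.2134, 0.249]
tool_rot: [0.001, 0.655, 0.756, 0.002]
contact_force: [1.3, 0.6, 6.5]
gripper_width: 0.229
grasp_force: 51.0
```

Call:
carry_out(targets=[255,0.6,0.1,-2,0,255,0.6,0.1,-2,0,255,0.6,0.1,-2,0,255,0.6,0.1,-2,0,255,0,0,0,0])

```text
t: 10.75
eef_pos: [0.6406, 0.2137, 0.2409]
tool_rot: [0.001, 0.655, 0.756, 0.002]
contact_force: [2.5, -0.8, 6.8]
gripper_width: 0.226
grasp_force: 50.8
```

Call:
carry_out(targets=[105,0,0,0,0,105,0,0,0,0,105,0,0,0,0,105,0,0,0,0])

```text
t: 11.15
eef_pos: [0.6384, 0.2137, 0.2387]
tool_rot: [-0.0, 0.654, 0.756, -0.001]
contact_force: [-0.6, 0.5, 0.1]
gripper_width: 0.587
grasp_force: 0.3
```

```bash
python3 - <<'E'
from h import *
import cv2
s=cam('side')
def crop(r,x,y,w,h,k): return cv2.resize(r['frame'][y:y+h,x:x+w,::-1],(w*k,h*k),interpolation=cv2.INTER_CUBIC)
cv2.imwrite('pics/p2.png',crop(s,190,40,130,150,4))
E
```

```text
(no output)
```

View pics/p2.png

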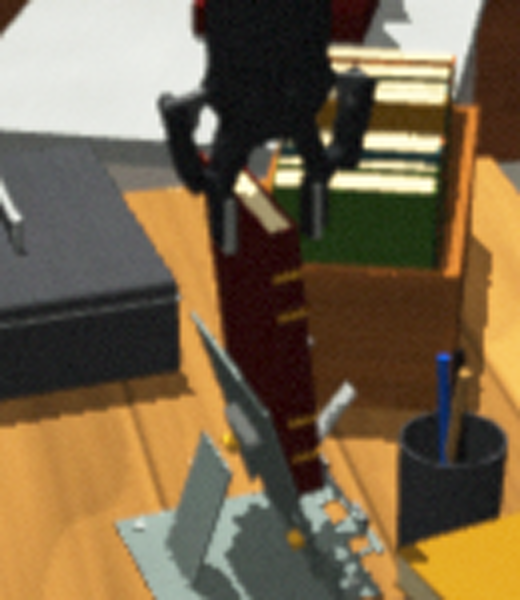

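The book now stands behind the open clips, already leaning back, with the rear finger near its back cover at (228,225) and the front finger clear at (315,205). I'll move the tool back so the book lies down on the plate.

Call:
carry_out(targets=[105,-8,-1.1,0,0,105,-8,-1.1,0,0,105,-8,-1.1,0,0,105,-8,-1.1,0,0,105,-6,-0.8,0,0,105,0,0,0,0])

```text
t: 11.8
eef_pos: [0.6004, 0.2085, 0.2397]
tool_rot: [-0.0, 0.654, 0.756, 0.0]
contact_force: [0.1, 0.5, -0.5]
gripper_width: 0.593
grasp_force: 0.0
```

Call:
carry_out(targets=[105,-4,-0.6,0,0,105,-4,-0.6,0,0,105,-3,-0.4,0,0,105,0,0,0,0])

```text
t: 12.2
eef_pos: [0.5898, 0.2067, 0.2393]
tool_rot: [-0.0, 0.654, 0.756, -0.0]
contact_force: [-0.8, 0.1, 0.4]
gripper_width: 0.588
grasp_force: 0.0
```

Call:
carry_out(targets=[105,-4,-0.6,0,0,105,-3,-0.4,0,0,105,-2,-0.3,0,0,105,0,0,0,0])

```text
t: 12.6
eef_pos: [0.5817, 0.2056, 0.2397]
tool_rot: [0.001, 0.654, 0.756, 0.001]
contact_force: [2.3, -0.2, -1.1]
gripper_width: 0.589
grasp_force: 1.3
```

Call:
carry_out(targets=[105,-2,-0.3,0,0,105,-2,-0.3,0,0,105,-1,-0.1,0,0,105,0,0,0,0])

```text
t: 13.0
eef_pos: [0.5777, 0.205, 0.2399]
tool_rot: [0.001, 0.654, 0.756, 0.002]
contact_force: [6.4, 0.6, -2.0]
gripper_width: 0.588
grasp_force: 2.8
```

Call:
carry_out(targets=[105,6,0.8,0,0,105,0,0,10,0,105,-2,-0.3,20,0,105,0,0,20,0,255,0,0,20,0,255,0,0,10,0,255,0,0,0,0,255,0,0,0,0,255,0,0,0,0])

```text
t: 13.9
eef_pos: [0.5794, 0.2052, 0.3181]
tool_rot: [-0.001, 0.654, 0.756, -0.001]
contact_force: [0.6, 0.4, -0.4]
gripper_width: -0.001
grasp_force: 0.0
```

```bash
python3 - <<'E'
from h import *
import cv2
s,t=cam('side'),cam('top')
def crop(r,x,y,w,h,k): return cv2.resize(r['frame'][y:y+h,x:x+w,::-1],(w*k,h*k),interpolation=cv2.INTER_CUBIC)
cv2.imwrite('pics/p3.png',np.hstack([crop(s,190,50,110,150,4),crop(t,90,110,85,150,4)]))
E
```

```text
(no output)
```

View pics/p3.png

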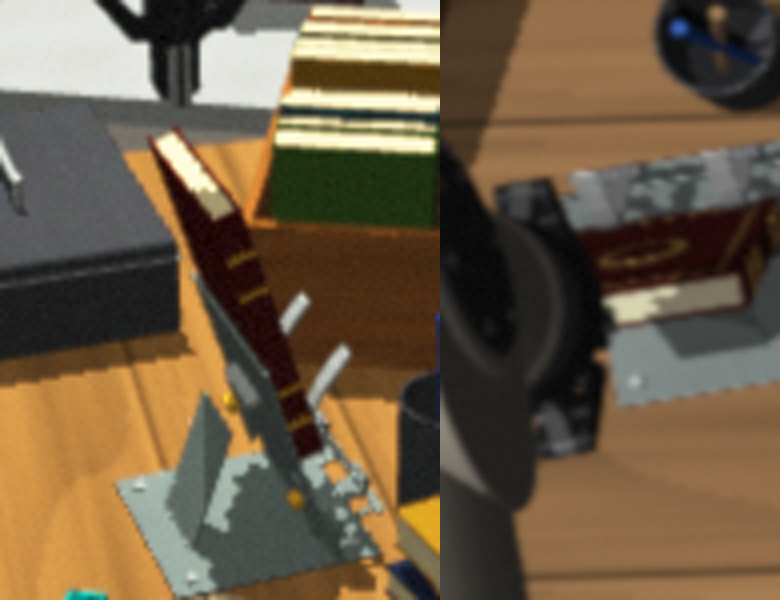

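The book lies flat on the plate behind both clips, ring cover outward. Its head corners are at about (150,135), (180,128), (238,210) and (213,220) in the side crop, and the closed fingers are above it.

```bash
python3 - <<'E'
from h import *
s=cam('side'); C=lambda x,y:(190+x/4-.4,50+y/4-.4)
L=np.array([.6476,.2105,.032]); y8=np.radians(8.2); a=np.radians(17)
e=np.array([np.cos(y8),np.sin(y8),0]);g=np.array([-e[1],e[0],0]);k=np.array([0,0,1.])
X=e*np.cos(a)+k*np.sin(a); Z=-e*np.sin(a)+k*np.cos(a)
def pl(p,x):
    o,d=ray(s,*C(*p)); P=o+d*((x-(o-L)@X)/(d@X)); q=P-L; return np.round([q@X*1e3,q@g*1e3,q@Z*1e3],1)
for n,p,x in(('far back',(150,135),0),('far front',(180,128),.02),('near front',(238,210),.02),('near back',(213,220),0),('foot back',(303,455),0),('foot front',(322,445),.02),('plate near',(267,375),0),('plate far',(195,272),0)): print(n,pl(p,x))
for z in(.25,.26): print('head ctr z',z,np.round(L+X*.011+Z*z,4))
print('per mm down plate',-Z, bot.get_obs()['eef_pos'])
E
```

```text
far back [  0.   30.  266.9]
far front [ 20.   33.1 261. ]
near front [ 20.  -61.8 246. ]
near back [  0.  -82.9 259.7]
foot back [  -0.  -103.5   89.2]
foot front [ 20.  -70.7  64. ]
plate near [  0.  -77.7 139.1]
plate far [  0.   54.6 147.4]
head ctr z 0.25 [0.5857 0.2016 0.2743]
head ctr z 0.26 [0.5828 0.2012 0.2839]
per mm down plate [ 0.28938256  0.04170066 -0.95630476] [0.57969243 0.20520308 0.31843231]
```

Call:
carry_out(targets=[255,-5,-3,-10,0,255,0,0,-10,0,255,0,0,-8,0,255,0,0,-3,0,255,0,0,0,0], newtons=60)

```text
t: 14.55
eef_pos: [0.5748, 0.2023, 0.2875]
tool_rot: [-0.0, 0.654, 0.756, -0.001]
contact_force: [-0.2, 0.1, 0.1]
gripper_width: 0.0
grasp_force: 0.0
```

Call:
carry_out(targets=[255,0.6,0.1,-2,0,255,0.6,0.1,-2,0,255,0.6,0.1,-2,0,255,0,0,0,0])

```text
t: 14.95
eef_pos: [0.5769, 0.2026, 0.2821]
tool_rot: [-0.0, 0.654, 0.756, -0.0]
contact_force: [0.6, -0.2, 1.0]
gripper_width: 0.001
grasp_force: 0.0
```

Call:
carry_out(targets=[255,0.6,0.1,-2,0,255,0.6,0.1,-2,0,255,0,0,0,0])

```text
t: 15.25
eef_pos: [0.578, 0.2028, 0.278]
tool_rot: [-0.0, 0.654, 0.756, -0.0]
contact_force: [-0.2, 0.1, -1.0]
gripper_width: -0.001
grasp_force: 0.0
```

Call:
carry_out(targets=[255,0.6,0.1,-2,0,255,0.6,0.1,-2,0,255,0,0,0,0])

```text
t: 15.55
eef_pos: [0.5792, 0.203, 0.2739]
tool_rot: [-0.0, 0.654, 0.756, -0.0]
contact_force: [0.1, 0.5, 1.1]
gripper_width: 0.001
grasp_force: 0.0
```

Call:
carry_out(targets=[255,0.6,0.1,-2,0,255,0.6,0.1,-2,0,255,0,0,0,0])

```text
t: 15.85
eef_pos: [0.5806, 0.2032, 0.2702]
tool_rot: [0.0, 0.654, 0.756, 0.0]
contact_force: [0.4, -0.4, -0.4]
gripper_width: -0.0
grasp_force: 0.1
```

Call:
carry_out(targets=[255,0.6,0.1,-2,0,255,0.6,0.1,-2,0,255,0,0,0,0])

```text
t: 16.15
eef_pos: [0.5819, 0.2034, 0.2661]
tool_rot: [0.0, 0.654, 0.756, 0.0]
contact_force: [1.0, -0.2, 0.0]
gripper_width: 0.004
grasp_force: 0.3
```

Call:
carry_out(targets=[255,0.6,0.1,-2,0,255,0.6,0.1,-2,0,255,0,0,0,0])

```text
t: 16.45
eef_pos: [0.583, 0.2036, 0.2621]
tool_rot: [0.0, 0.654, 0.756, 0.0]
contact_force: [0.4, 1.2, 0.1]
gripper_width: 0.002
grasp_force: 0.3
```

```bash
python3 - <<'E'
from h import *
import cv2
s=cam('side'); o=bot.get_obs(); print('tcp px crop',[(proj(s,o['eef_pos'])[0]-190)*4,(proj(s,o['eef_pos'])[1]-50)*4],o['contact_force'])
im=s['frame'].astype(int); R,G,B=im[...,0],im[...,1],im[...,2]
m=((R>125)&(G>115)&(B>80)&(R-B>15)&(R-B<70)).astype(np.uint8)
m[:75]=0;m[115:]=0;m[:,:222]=0;m[:,255:]=0
for c in cv2.findContours(m,0,1)[0]:
    if cv2.contourArea(c)>8: 
        c=c[:,0].astype(float); c=(c-[190,50])*4+1.6; print(len(c),'ext',c.min(0),c.max(0)); print(c[c[:,1].argmax()],c[c[:,0].argmax()],c[c[:,0].argmin()],c[c[:,1].argmin()])
# red cover mask: top/bottom extents in crop px
r=((R>35)&(R<120)&(R>2.2*G)&(R>2.2*B)).astype(np.uint8); r[:,:220]=0; r[:,280:]=0; r[:75]=0; r[175:]=0
c=max(cv2.findContours(r,0,1)[0],key=cv2.contourArea)[:,0].astype(float);c=(c-[190,50])*4+1.6
print('red',c[c[:,1].argmin()],c[c[:,1].argmax()],c[c[:,0].argmin()],c[c[:,0].argmax()])
E
```

```text
tcp px crop [np.float64(183.39409518522473), np.float64(185.2375498474359)] [-0.18850019  0.26937081 -0.57945534]
28 ext [193.6 181.6] [233.6 229.6]
[217.6 229.6] [233.6 221.6] [193.6 193.6] [201.6 181.6]
red [269.6 309.6] [285.6 397.6] [245.6 317.6] [301.6 389.6]
```

```bash
python3 - <<'E'
from h import *
s=cam('side'); C=lambda x,y:(190+x/4-.4,50+y/4-.4)
L=np.array([.6476,.2105,.032]); y8=np.radians(8.2); a=np.radians(17)
e=np.array([np.cos(y8),np.sin(y8),0]);g=np.array([-e[1],e[0],0]);k=np.array([0,0,1.])
X=e*np.cos(a)+k*np.sin(a); Z=-e*np.sin(a)+k*np.cos(a)
def py(p,y):
    o,d=ray(s,*C(*p)); P=o+d*((y-(o-L)@g)/(d@g)); q=P-L; return np.round([q@X*1e3,q@g*1e3,q@Z*1e3],1)
for n,p,y in(('old near front',(238,210),-.063),('old near back',(213,220),-.063),('old far back',(150,135),.067),('old far front',(180,128),.067),('old foot front',(322,450),-.063),('old foot back',(305,457),-.063),('plate near',(267,375),-.075),('plate far',(195,272),.075),('now near front(cream)',(233,221),-.063),('now near back(cream)',(217.6,229.6),-.063)): print(n,py(p,y))
q=bot.get_obs()['eef_pos']-L; print('tcp',q@X*1e3,q@g*1e3,q@Z*1e3)
E
```

```text
old near front [ 19.8 -63.  246.7]
old near back [  3.4 -63.  247.8]
old far back [  5.7  67.  247.6]
old far front [ 25.8  67.  243.1]
old foot front [ 20.4 -63.   54.1]
old foot back [  8. -63.  55.]
plate near [  0.5 -75.  137.2]
plate far [  3.1  75.  134.7]
now near front(cream) [ 14.7 -63.  241.3]
now near back(cream) [  4.1 -63.  240.5]
tcp 4.967974022993248 2.37664948548541 239.0043501551024
```

Call:
carry_out(targets=[255,0.6,0.1,-2,0,255,0.6,0.1,-2,0,255,0,0,0,0])

```text
t: 16.85
eef_pos: [0.5841, 0.2038, 0.2579]
tool_rot: [-0.0, 0.654, 0.756, -0.0]
contact_force: [0.1, 0.4, 0.4]
gripper_width: -0.001
grasp_force: 0.2
```

```bash
python3 - <<'E'
from h import *
import cv2
s=cam('side'); o=bot.get_obs(); print(o['contact_force'],o['torque'],o['grasp_force'])
cv2.imwrite('pics/p4.png',cv2.resize(s['frame'][55:175,200:290,::-1],(450,600),interpolation=cv2.INTER_CUBIC))
E
```

```text
[0.41532177 0.21321569 0.32199343] [-0.04691903 -0.04351229  0.02919528] 0.015554870260530151
```

View pics/p4.png

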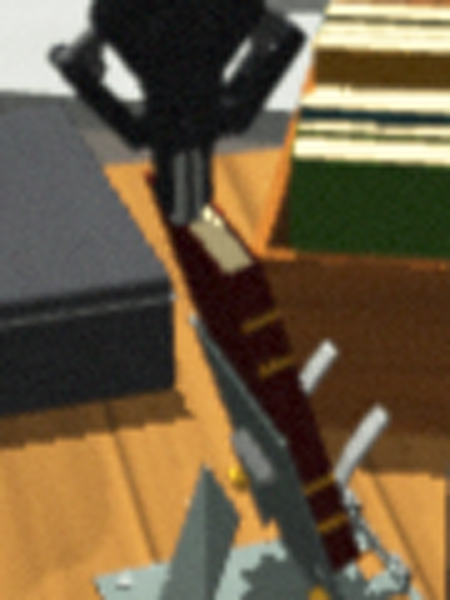

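The closed fingers, with their bottom at about (190,218), stand over the rear half of the head. The head's near corners are at (228,275) and (257,262) and the foot's at (355,560). Both clips are open in front of the cover, and there is no contact yet, so I'll keep feeling downward.

Call:
carry_out(targets=[255,0.6,0.1,-2,0,255,0.6,0.1,-2,0,255,0,0,0,0])

```text
t: 17.2
eef_pos: [0.5853, 0.204, 0.2539]
tool_rot: [-0.0, 0.654, 0.756, -0.0]
contact_force: [0.3, 0.9, 0.1]
gripper_width: 0.001
grasp_force: 0.1
```

```bash
cat >> h.py <<'E'
L=np.array([.6476,.2105,.032]); y8=np.radians(8.2); a_=np.radians(17)
e=np.array([np.cos(y8),np.sin(y8),0]);g=np.array([-e[1],e[0],0]);k=np.array([0,0,1.])
X=e*np.cos(a_)+k*np.sin(a_); Z=-e*np.sin(a_)+k*np.cos(a_)
def led(P): q=np.asarray(P)-L; return np.round([q@X*1e3,q@g*1e3,q@Z*1e3],1)
def py(r,u,v,y):
    o,d=ray(r,u,v); return led(o+d*((y-(o-L)@g)/(d@g)))
E
python3 - <<'E'
from h import *
s=cam('side')
for n,x,y,w in(('head nb',228,275,-.063),('head nf',257,262,-.063),('foot nf',357,558,-.063),('foot nb',335,568,-.063),('finger bot near L',172,218,-.009),('finger bot near R',207,215,-.009)): print(n,py(s,200+x/5-.4,55+y/5-.4,w))
o=bot.get_obs();print(led(o['eef_pos']),o['contact_force'],o['torque'])
E
```

```text
head nb [  4.7 -63.  232.6]
head nf [ 20.2 -63.  232.2]
foot nf [ 19.  -63.   40.1]
foot nb [  5.9 -63.   40.6]
finger bot near L [ -2.8  -9.  242.8]
finger bot near R [ 14.3  -9.  236. ]
[  5.1   2.5 230.6] [-0.66782622  0.06732387  0.29752634] [-0.01212202  0.04543099 -0.02295991]
```

The book follows the finger down with very little net push; its foot is now at about z 36. I'll continue.

Call:
carry_out(targets=[255,0.6,0.1,-2,0,255,0.6,0.1,-2,0,255,0.6,0.1,-2,0,255,0,0,0,0])

```text
t: 17.65
eef_pos: [0.5872, 0.2043, 0.248]
tool_rot: [0.0, 0.654, 0.756, -0.0]
contact_force: [-0.7, 0.8, -0.1]
gripper_width: 0.002
grasp_force: 0.1
```

```bash
cat > m.py <<'E'
from h import *
import cv2
s=cam('side'); im=s['frame'].astype(int); R,G,B=im[...,0],im[...,1],im[...,2]
m=((R>125)&(G>115)&(B>80)&(R-B>15)&(R-B<70)).astype(np.uint8)
m[:80]=0;m[125:]=0;m[:,:222]=0;m[:,260:]=0
c=max(cv2.findContours(m,0,1)[0],key=cv2.contourArea)[:,0]
p,q=c[c[:,1].argmax()],c[c[:,0].argmax()]; print('head cream near back/front',py(s,*p,-.062),py(s,*q,-.062))
o=bot.get_obs();print('tcp',led(o['eef_pos']),np.round(o['contact_force'],1))
E
python3 m.py
```

```text
head cream near back/front [  4.8 -62.  225. ] [ 15.7 -62.  225.2]
tcp [  5.1   2.5 224.3] [ 0.2 -0.3  0.2]
```

Call:
carry_out(targets=[255,0.6,0.1,-2,0,255,0.6,0.1,-2,0,255,0,0,0,0])

```text
t: 18.0
eef_pos: [0.5884, 0.2045, 0.2441]
tool_rot: [0.0, 0.654, 0.756, 0.0]
contact_force: [-0.2, 0.3, 1.2]
gripper_width: -0.005
grasp_force: 0.2
```

Call:
carry_out(targets=[255,0.6,0.1,-2,0,255,0,0,0,0])

```text
t: 18.2
eef_pos: [0.589, 0.2046, 0.2421]
tool_rot: [0.0, 0.654, 0.756, 0.0]
contact_force: [0.1, -0.7, 1.0]
gripper_width: 0.002
grasp_force: 0.3
```

```bash
python3 m.py
```

```text
head cream near back/front [  5.4 -62.  218.7] [ 16.4 -62.  218.9]
tcp [  5.1   2.5 218.1] [0.1 0.7 0.3]
```

Call:
carry_out(targets=[255,0.3,0,-1,0,255,0.3,0,-1,0,255,0.3,0,-1,0,255,0,0,0,0])

```text
t: 18.65
eef_pos: [0.5899, 0.2046, 0.2392]
tool_rot: [0.0, 0.654, 0.756, 0.0]
contact_force: [-0.4, 0.5, 1.3]
gripper_width: 0.001
grasp_force: 0.6
```

Call:
carry_out(targets=[255,0.3,0,-1,0,255,0.3,0.1,-1,0,255,0.3,0,-1,0,255,0,0,0,0])

```text
t: 19.05
eef_pos: [0.5907, 0.205, 0.2366]
tool_rot: [-0.0, 0.654, 0.756, 0.0]
contact_force: [-1.8, 0.3, 4.8]
gripper_width: -0.0
grasp_force: 2.5
```

```bash
python3 m.py
```

```text
head cream near back/front [  6.1 -62.  212.3] [ 14.8 -62.  213.8]
tcp [  5.2   2.7 212.4] [-1.2 -0.6  4.2]
```

Call:
carry_out(targets=[255,0.3,0,-1,0,255,0,0,0,0])

```text
t: 19.3
eef_pos: [0.5909, 0.2051, 0.2364]
tool_rot: [-0.0, 0.654, 0.756, 0.0]
contact_force: [-5.3, -0.2, 10.6]
gripper_width: 0.001
grasp_force: 5.8
```

Call:
carry_out(targets=[255,0.2,0,-0.7,0,255,0,0,0,0])

```text
t: 19.5
eef_pos: [0.591, 0.2052, 0.2364]
tool_rot: [-0.001, 0.654, 0.756, 0.0]
contact_force: [-8.0, -0.1, 14.0]
gripper_width: 0.001
grasp_force: 8.1
```

```bash
python3 m.py
```

```text
head cream near back/front [  6.1 -62.  212.3] [ 14.8 -62.  213.8]
tcp [  5.4   2.8 212. ] [-6.3 -1.  14.4]
```

Call:
carry_out(targets=[255,-0.5,0,2,0,255,0,0,8,0,255,0,0,20,0,255,0,0,30,0,255,0,0,40,0,255,0,0,0,0])

```text
t: 20.15
eef_pos: [0.5936, 0.2048, 0.3404]
tool_rot: [0.002, 0.654, 0.756, 0.004]
contact_force: [0.4, -0.3, 0.2]
gripper_width: 0.001
grasp_force: 0.0
```

```bash
cat > n.py <<'E'
from h import *
import cv2
s,t=cam('side'),cam('top')
im=s['frame'].astype(int); R,G,B=im[...,0],im[...,1],im[...,2]
m=((R>125)&(G>115)&(B>80)&(R-B>15)&(R-B<75)).astype(np.uint8); m[:80]=0;m[125:]=0;m[:,:222]=0;m[:,260:]=0
c=max(cv2.findContours(m,0,1)[0],key=cv2.contourArea); r=cv2.minAreaRect(c); b=cv2.boxPoints(r); print(r); b=b[b[:,1].argsort()]
for p,w in zip(b,(.064,.064,-.062,-.062)): print('cream',np.round(p,1),py(s,*p,w))
# spine line: gold bands / red cover
rd=((R>30)&(R<130)&(R>1.8*G)&(R>1.8*B)).astype(np.uint8)
rd[:,:225]=0;rd[:,285:]=0;rd[:80]=0;rd[180:]=0
n,l,st,_=cv2.connectedComponentsWithStats(rd); print(st[1:][st[1:,4]>30])
# top cream
im=t['frame'].astype(int); R,G,B=im[...,0],im[...,1],im[...,2]
m=((R>130)&(G>120)&(B>80)&(R-B>15)&(R-B<80)).astype(np.uint8); m[:165]=0;m[205:]=0;m[:,:105]=0;m[:,190:]=0
for c in cv2.findContours(m,0,1)[0]:
    if cv2.contourArea(c)>15:
        r=cv2.minAreaRect(c);print('top',r);print([list(led(onz(t,*p,.032+.0029+.213*.956))) for p in cv2.boxPoints(r)])
E
python3 n.py
```

```text
((242.57249450683594, 105.44424438476562), (24.205516815185547, 5.36545467376709), 52.4314079284668)
cream [237.3  94.2] [ 20.8  64.  208. ]
cream [233.1  97.5] [  7.   64.  204.5]
cream [252.1 113.4] [ 17.8 -62.  214. ]
cream [247.8 116.7] [  5.1 -62.  210.8]
[[233 100  35  58 428]
 [267 166   6   8  34]]
top ((147.56971740722656, 180.90090942382812), (7.110658645629883, 34.39674377441406), 80.13418579101562)
[[np.float64(19.0), np.float64(17.7), np.float64(210.2)], [np.float64(19.1), np.float64(-55.0), np.float64(210.1)], [np.float64(4.6), np.float64(-55.0), np.float64(214.5)], [np.float64(4.6), np.float64(17.6), np.float64(214.6)]]
```

Call:
carry_out(targets=[255,-15,-35,5,0,255,-15,-40,5,0,255,-15,-40,5,0,255,-15,-40,0,0,255,-15,-40,0,0,255,-15,-30,0,0,255,0,0,0,0])

```text
t: 20.95
eef_pos: [0.4981, -0.0256, 0.3486]
tool_rot: [-0.001, 0.657, 0.754, -0.001]
contact_force: [0.4, -0.4, 0.6]
gripper_width: -0.001
grasp_force: 0.0
```

```bash
python3 n.py; python3 - <<'E'
from h import *
s,t=cam('side'),cam('top')
P=lambda x,y,z: L+X*x/1e3+g*y/1e3+Z*z/1e3
for z in (210,213):
  for y in(65,-65): print(z,y,'side',[np.round(proj(s,P(x,y,z)),1) for x in(0,20)],'top',[np.round(proj(t,P(x,y,z)),1) for x in(0,20)])
E
```

```text
((242.72308349609375, 105.71537017822266), (24.46991539001465, 5.350053787231445), 52.12501525878906)
cream [237.3  94.4] [ 20.6  64.  207.4]
cream [233.1  97.7] [  6.9  64.  203.9]
cream [252.3 113.7] [ 18.1 -62.  212.9]
cream [248.1 117. ] [  5.5 -62.  209.6]
[[233 100  35  58 429]
 [264 159   6   7  32]
 [267 166   6   8  34]]
top ((137.5675811767578, 182.40541076660156), (6.904757499694824, 58.197242736816406), 80.53767395019531)
[[np.float64(19.6), np.float64(64.1), np.float64(210.0)], [np.float64(18.9), np.float64(-58.8), np.float64(210.2)], [np.float64(4.9), np.float64(-58.8), np.float64(214.5)], [np.float64(5.6), np.float64(64.1), np.float64(214.3)]]
210 65 side [array([229.9,  96.7]), array([236.7,  93.5])] top [array([110.1, 192.6]), array([107.8, 183.7])]
210 -65 side [array([246.5, 118.4]), array([253.8, 114.9])] top [array([170.4, 182.2]), array([168.5, 173.2])]
213 65 side [array([229.6,  95.8]), array([236.4,  92.6])] top [array([109.8, 193. ]), array([107.5, 184. ])]
213 -65 side [array([246.1, 117.4]), array([253.4, 113.9])] top [array([170.3, 182.6]), array([168.3, 173.5])]
```

```bash
python3 -c "
from station import bot
print(bot.hand_in())"
```

```text
the job is handed in; nothing more can be done
None
```

The tall book is on the stand's ledge, front cover out and behind both clips. It bottomed at about 14 N vertical push, measures about 2 mm off centre and looks flat to camera accuracy. I handed the job in at about 21 s with the arm clear; no verdict came back.

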